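# Draw the offcut tray out to its stop with the pull hook

## Robot

A 7-joint arm with a two-finger parallel gripper is mounted at the origin on a cart in front of the work surface, level with it; the furniture and walls round the work are solid. World frame = base frame: x ahead of the robot, y to its left, z up, the work surface at z = 0. Lengths are in m, angles in rad, forces in N, time in s.
With the tool pointing down it reaches from about 0.4 to 0.85 m from the base axis. Payload 4.5 kg.
Tool frame: the origin (TCP) lies on the centre line of the jaws, within the pads' length; the fingertips stand 17 mm ahead of it and the grasp point (between the pads) lies 2 mm behind it (r.tip_reach is the distance from the TCP to the fingertips, in m); z points along the fingers, y is the line along which they close (so a half turn about z gives the same grasp; the last joint's range is limited). The gripper opens to 88 mm and grips with 3 to 60 N. Pads are 18 mm wide; open, the fingers measure 123 mm over their backs; the gripper's body (75 mm by 187 mm) begins 45 mm behind the grasp point.
Start: joints at [-1.097, 0.689, -0.195, 1.565, 0.157, 0.902, -0.215], TCP at [0.266, 0.566, 0.256] pointing down, gripper open.
Joint ranges: [-3.01, 3.01], [-0.46, 2.08], [-1.47, 1.51], [0.13, 2.56], [-1, 4.14], [0.04, 2.09], [-2.66, 2.66]. Speed limits (rad/s): [2.57, 2.57, 3.14, 3.14, 3.14, 3.14, 3.14].

## Interface

Orientations are given as a unit quaternion [x, y, z, w].
In Python, from plant import r gives the robot as it stands.
- The arm moves only by the tool step_arm, never from a script. Its argument "steps" is a list of rows, each a list of 7 numbers: the shift along the tool's x, y, z in cm, then the turn, a rotation vector about the tool's x, y, z in degrees, then the gripper's target within -1 to 1 (shut at 1, half-way at 0, fully open at -1). A call has 1 to 8 rows; each row shifts and turns the commanded pose from where the row before left it, along the tool's axes as they then stand; what a row does not reach is not made up. A row lasts 1/8 s, in which the tool goes at most 62.5 mm and 10.7 degrees, less where a joint would pass 70% of its speed; a pose out of reach is approached as far as the arm can. A call with a gripper value outside its range is refused whole. The fingers move at their own pace and stop on an object; "force" is the grip in N (left out, the last holds). Time passes only in rows, so rows that do not move let the fingers close. It gives the time, the measured TCP pose, the force, the opening and the grip force at its end, in the units of the state.
- r.get_state(): the state, without advancing time (a new reading comes with each control period).
- r.snapshot(name): name is "scene" or "top" or "wrist"; returns a dict with "pixels" (480x640x3 uint8, red, green, blue), "fx", "fy", "cx", "cy" (pixels), "cam_to_world" (4x4, takes a point from camera to world coordinates). Camera axes: x right, y down, z forward; pixel columns grow to the right and rows downward; lengths in m; the calibration is good to about 2 mm. The wrist camera is an equidistant fisheye: a pixel r from the principal point sees the ray r / f radians off the axis. A picture is of the moment at which its call begins. There is no depth.
- r.finish_job(): hands the job in; it is judged then, once.
The state is a dict: "clock": time; "q": joint angles; "qd": joint speeds; "joint_torque": joint torques, N m; "tool_pos": TCP position; "eef_rot": TCP orientation; "contact_force": force on the tool from outside, world axes, zero at the start; "moment": the same for the moment, N m; "opening": opening from 0.0 (shut) to 1.0 (fully open); "finger_force": force on a finger pad.
Only numpy, scipy, OpenCV 4.12 (cv2) and the standard library are available. Lean on these libraries where they do the work, as an engineer would, in place of code of your own. Each camera call takes 0.05 s, during which the arm holds its last target. There are 200 camera calls.

## Task

Take the pull hook from its stand, catch it through the hole in the front of the metal offcut tray from behind the front plate, and with it gently draw the tray out along its runner board until you feel it come up against its stop, which is hidden under the hood and set to a different travel each time, and bear lightly on it for a moment. Keep the hook upright and the tray flat on its board, never load the tray with more than 12 N, and do not touch it with the gripper. Then unhook, leave the tray drawn out, and hang the hook back upright in the slot of its stand without disturbing anything else on the table.

Things in the scene. Friction and masses are not known exactly. Their poses are not given: they have to be found in the camera images.
- tray: open steel tray 140 (x) x 100 (y) mm, end plates 4 mm thick and 50 high, sides 32 high; loose, about 0.45 kg, slides flat on the runner board between its rails (1 mm play each side), drag 1.5 to 5 N. Origin: centre of underside; x points to the rear, into the hood; front plate at x -70 to -66 mm; drawn out along -x. Its rear plate meets the stop
- tray_hole (a point): centre of the finger hole, on the outer (front) face of the tray's front plate, 26 mm above the tray's underside. Rectangular, 22 mm wide, 24 mm high (14 to 38 mm above the underside), through the 4 mm plate; 12 mm of plate stand above it. Axes as the tray's
- runner_board: fixed aluminium board 255 (x -135 to +120) x 124 (y) x 5 mm with two guide rails (tops 16 mm above the table, 102 mm apart). Origin: on the underside, mid width; x points to the rear. The tray's origin is near x = +35 mm when fully in (it starts 0 to 8 mm out from there) and between about -10 and -50 mm when on its stop
- hood: fixed dark steel hood over the rear 150 mm of the runner board, top 64 mm above the table; same origin and axes as the board. It carries the rigid hidden stop that catches the tray's rear plate; the tray touches nothing else of the hood. The stop's setting cannot be seen, only felt
- pull_hook: loose hand hook, 90 g: wooden handle 22 (x) x 16 (y) mm, 5 to 65 mm above the origin; brass flange 26 x 30 x 5 mm; below it 6 mm steel wire going 55 mm down (centre line), 20 mm forward (+x), then up to the tip (16 mm high overall); 14 mm free between shaft and tip. Origin: centre of flange underside, on the shaft axis; z up. Lowest point z -58 mm. Grip firmly across y, low on the handle
- hook_tip (a point): centre of the round end (3 mm radius) of the upturned tip, at x +20, z -45 mm in the hook's frame; the tip's top is 3 mm above it, the bottom of the wire 13 mm below it
- hook_stand: fixed wooden stand: foot 90 x 60 x 8 mm, two upright cheeks 70 mm long (x -30 to +40), 12 mm thick, tops 70 mm above the table, a 12 mm wide slot along x between them. Origin: centre of underside
- stand_seat (a point): where the origin of the hung hook belongs: centre of the slot at the height of the cheek tops, 70 mm above the table; x runs along the slot. The hook hangs with its flange on both cheeks and its wire in the slot, hook x along stand x
- flux_bottle: small brown bottle with black cap, 36 x 82 mm high; bystander, to be left alone; origin: centre of the underside
- charcoal_block: black charcoal block 57 x 87 x 30 mm; bystander, to be left alone; origin: centre of the underside
- ring_clamp: wooden ring clamp lying down, 26 x 131 x 23 mm; bystander, to be left alone; origin: centre of the underside
- scriber: steel scriber lying down, 8 x 91 mm; bystander, to be left alone; origin: centre of the underside
- steel_disc_block: small steel stake, 34 x 23 mm high; bystander, to be left alone; origin: centre of the underside

How it is judged:
On the way, in this order (a step that is already met when the one before it is completed fails the run):
1. the hook's tip is through the hole and raised behind the tray's front plate (x of hook_tip in the frame of tray between -0.066 and -0.045 m and y of hook_tip in the frame of tray between -0.012 and 0.012 m and z of hook_tip in the frame of tray between 0.036 and 0.052 m), for 0.1 s.
2. the hook, still behind the plate, holds the tray drawn out and pressed on its stop (more than 2 N) (all of step 1 and x of tray in the frame of runner_board below -0.005 m and contact force between tray and hood above 2 N and contact force between pull_hook and tray above 2 N), for 0.3 s.
At the end, for the whole second after the job is handed in: The tray stays drawn out (its origin at x below -5 mm in the runner board's frame), flat and at rest; the hook hangs in its stand: origin within 18 mm of the seat along the slot, 6 mm across it and 3 to 4 mm in height, upright within 0.12 rad, in line with the slot, at rest (x of tray in the frame of runner_board below -0.005 m and angle between tray's own z axis and vertical below 0.03 rad and linear speed of each of tray, pull_hook below 0.01 m/s and horizontal distance between pull_hook and stand_seat below 0.018 m and z of pull_hook in the frame of stand_seat between -0.003 and 0.004 m and y of pull_hook in the frame of stand_seat between -0.006 and 0.006 m and angle between pull_hook's own z axis and vertical below 0.12 rad and angle between the x axis of pull_hook and the x axis of hook_stand, either way round below 0.35 rad); the robot touches nothing.
It fails at once if the hook loads the tray with more than 12 N (contact force between pull_hook and tray above 12 N).
It fails at once if the hook leans more than 0.1 rad while hooked in the tray (x of hook_tip in the frame of tray between -0.066 and -0.045 m and y of hook_tip in the frame of tray between -0.012 and 0.012 m and z of hook_tip in the frame of tray between 0.036 and 0.052 m and angle between pull_hook's own z axis and vertical above 0.1 rad).
It fails at once if the gripper or arm touches the tray (contact force between any of the fingers, the arm and tray above 0.5 N).
It fails at once if the tray is lifted or tipped more than 0.12 rad (angle between tray's own z axis and vertical above 0.12 rad).
It fails at once if a bystander is moved more than 20 mm (distance of any of flux_bottle, charcoal_block, ring_clamp, scriber, steel_disc_block from where it was at the start of the episode above 0.02 m).
It also fails if it takes over 72 s, if anything falls off the work surface, if the arm or the gripper's body presses on something with over 40 N, if the wrist force passes 120 N, or if a joint passes its speed limit or range.

## Working session

There is one attempt and no reset: what is moved stays moved. The work goes in short steps, Python scripts to look and compute and a tool call to move; the robot and the scene stay as the last step left them, time stands still between calls to the robot, and variables do not carry over. Pictures are saved under pics/ and viewed, at most 11 in all, crops included, and the job is handed in when it is done.

Besides the shell and the picture viewer there is one more tool, called as name([rows], argument=value, ...), one row to a line, values as JSON. step_arm: Moves the arm, as the interface text tells. Its arguments: {"type":"object","properties":{"steps":{"type":"array","items":{"type":"array","items":{"type":"number"}}},"force":{"type":"number"}},"required":["steps"]}

```bash
ls; mkdir -p pics; python3 - <<'E'
from plant import r
import cv2,numpy as np
for n in ("top","scene"):
    s=r.snapshot(n); cv2.imwrite(f"pics/{n}0.png",s["pixels"][:,:,::-1])
    print(n,s["fx"],s["fy"],s["cx"],s["cy"]);print(np.round(s["cam_to_world"],4).tolist())
st=r.get_state();print(st["clock"],st["tool_pos"],st["eef_rot"],st["contact_force"],r.tip_reach)
E
```

```text
pics
top 590.7028359498723 590.7028359498723 323.4753922546296 239.54071022630714
[[0.0013, -0.9815, 0.1917, 0.3583], [-1.0, -0.0014, -0.0007, -0.0287], [0.0009, -0.1917, -0.9815, 1.232], [0.0, 0.0, 0.0, 1.0]]
scene 471.4929132574252 471.4929132574252 318.83568436381603 239.06780070678442
[[0.7644, -0.4134, 0.4948, 0.175], [-0.6446, -0.5038, 0.575, -0.5081], [0.0116, -0.7585, -0.6515, 0.6062], [0.0, 0.0, 0.0, 1.0]]
0.1 [0.26590565 0.56503852 0.25499503] [ 2.18102147e-01  9.75925612e-01 -7.99710725e-04 -1.21655470e-04] [-0.07397174 -0.12351048  0.14692023] 0.017
```

View pics/top0.png

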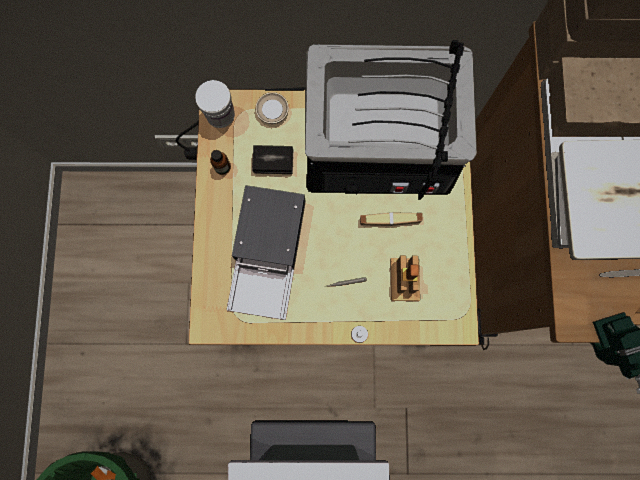

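View pics/scene0.png

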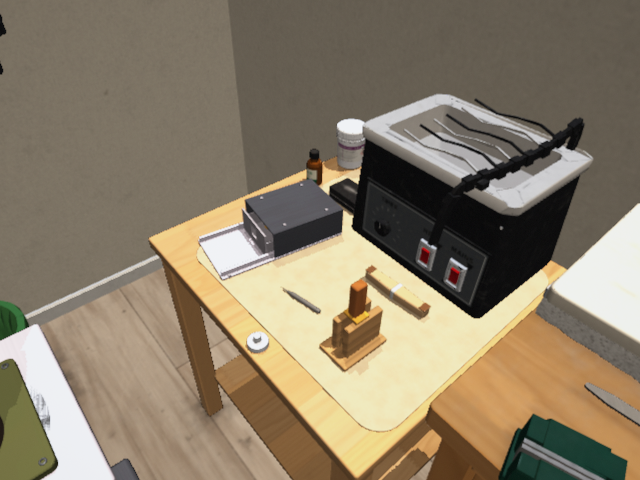

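```bash
python3 - <<'E'
import cv2,numpy as np
t=cv2.imread("pics/top0.png");s=cv2.imread("pics/scene0.png")
def c(im,x,y,w,h,k): return cv2.resize(im[y:y+h,x:x+w],None,fx=k,fy=k,interpolation=cv2.INTER_CUBIC)
o=np.zeros((600,800,3),np.uint8)
o[:, :400]=c(t,220,180,100,150,4)
o[:280,400:720]=c(t,380,250,64,56,5)
o[280:600,400:800]=c(s,310,270,100,80,4)   # scene stand
cv2.imwrite("pics/comp.png",o)
E
```

```text
(no output)
```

View pics/comp.png

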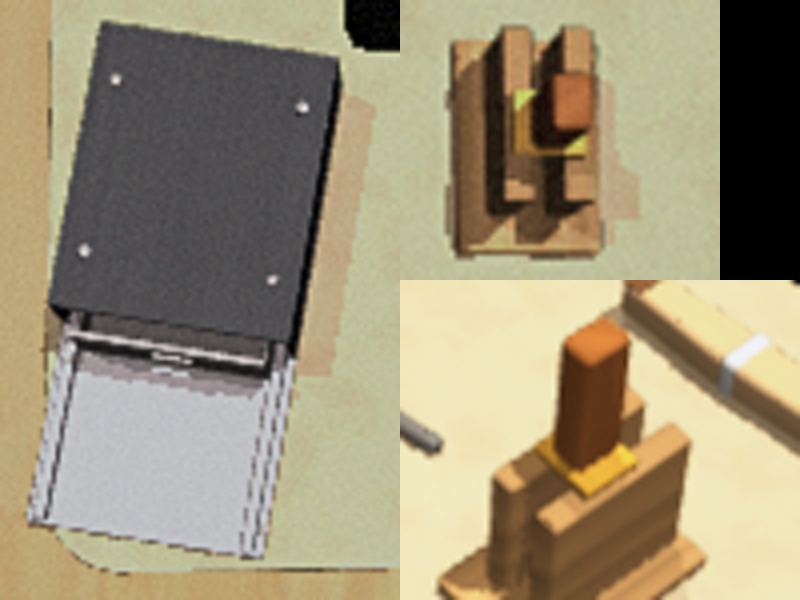

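```bash
cat > h.py <<'E'
import numpy as np
from plant import r
C={"top":((590.703,590.703,323.475,239.541),np.array([[0.0013,-0.9815,0.1917,0.3583],[-1,-0.0014,-0.0007,-0.0287],[0.0009,-0.1917,-0.9815,1.232]])),
"scene":((471.493,471.493,318.836,239.068),np.array([[0.7644,-0.4134,0.4948,0.175],[-0.6446,-0.5038,0.575,-0.5081],[0.0116,-0.7585,-0.6515,0.6062]]))}
def px(n,u,v,z):
    (f,_,cx,cy),T=C[n]; d=T[:,:3]@np.array([(u-cx)/f,(v-cy)/f,1]); p=T[:,3]; return p+d*(z-p[2])/d[2]
def proj(n,P):
    (f,_,cx,cy),T=C[n]; c=T[:,:3].T@(np.asarray(P)-T[:,3]); return c[:2]/c[2]*f+[cx,cy]
E
python3 - <<'E'
from h import *
a=lambda u,v,z:px("top",220+u/4,180+v/4,z)
b=lambda u,v,z:px("top",380+(u-400)/5,250+v/5,z)
s=lambda u,v,z:px("scene",310+(u-400)/4,270+(v-280)/4,z)
def pr(n,p): print(n,np.round(p*1000,1)[:2])
for n,u,v,z in [("hoodFL",50,305,.064),("RL",103,22,.064),("RR",340,60,.064),("FR",297,343,.064),("boardL",28,523,.01),("boardR",265,557,.01),("plateL",68,338,.055),("plateR",265,360,.055)]: pr(n,a(u,v,z))
for n,u,v,z in [("footNL",455,250,.008),("footNR",602,248,.008),("footFL",453,42,.008),("chLfarL",503,28,.07),("chLfarR",531,28,.07),("chRfarL",563,28,.07),("chRfarR",593,28,.07),("chLnearL",503,182,.07),("chRnearR",593,182,.07),("flFL",515,90,.075),("flNL",515,155,.075),("flNR",587,155,.075),("hdl top NL",553,128,.135),("hdlNR",590,128,.135),("hdlFL",555,75,.135),("hdlFR",592,75,.135)]: pr(n,b(u,v,z))
for n,u,v,z in [("flL",538,445,.075),("flN",586,495,.075),("flR",636,460,.075),("hdlL",566,352,.135),("hdlN",612,363,.135),("chNearR",690,437,.07),("chRnearN",540,517,.07),("hdlR",630,335,.135),("hdlF",592,320,.135)]: pr("s "+n,s(u,v,z))
E
```

```text
hoodFL [552.1 152.7]
RL [699.1 130. ]
RR [679.2   8.4]
FR [533.   28.8]
boardL [447.3 168.9]
boardR [430.1  46.7]
plateL [536.7 144.5]
plateR [525.7  45.2]
footNL [ 470.  -169.5]
footNR [ 471.  -230.4]
footFL [ 557.2 -170.5]
chLfarL [ 552.9 -183.3]
chLfarR [ 552.9 -194.5]
chRfarL [ 552.9 -207.3]
chRfarR [ 552.9 -219.2]
chLnearL [ 491.2 -181.9]
chRnearR [ 491.3 -217.4]
flFL [ 527.2 -186.8]
flNL [ 501.3 -186.2]
flNR [ 501.4 -214.6]
hdl top NL [ 504.1 -192.5]
hdlNR [ 504.1 -206.3]
hdlFL [ 524.1 -193.8]
hdlFR [ 524.1 -207.7]
s flL [ 502.7 -187.6]
s flN [ 500.2 -215.7]
s flR [ 525.4 -215.6]
s hdlL [ 501.1 -199.3]
s hdlN [ 509.7 -213. ]
s chNearR [ 552.1 -217.8]
s chRnearN [ 483.6 -209.8]
s hdlR [ 523.8 -207.5]
s hdlF [ 518.6 -193.9]
```

```bash
cat >> h.py <<'E'
from scipy.spatial.transform import Rotation as Ro
def Rt(yaw): # hook heading yaw (deg, world) -> tool rotation, tool x opposite to hook x
    return Ro.from_euler("z",yaw,degrees=True)*Ro.from_quat([0,1,0,0])
def plan(wps,g,p=None,R=None):
    """wps: (x,y,z mm, yaw deg, n rows)"""
    st=r.get_state()
    if p is None: p=np.array(st["tool_pos"])*1000; R=Ro.from_quat(st["eef_rot"])
    print("now",np.round(p,1),"t",st["clock"])
    for x,y,z,yaw,n in wps:
        tot=(R.inv()*Rt(yaw)).as_rotvec()
        for k in range(n):
            d=R.inv().apply((np.array([x,y,z])-p)/(n-k))/10
            row=np.r_[np.round(d,2),np.round(np.degrees(tot/n),1)]
            p=p+R.apply(row[:3]*10); R=R*Ro.from_rotvec(np.radians(row[3:]))
            print([float(v) for v in row]+[g],",")
E
python3 -c "
from h import *
plan([(470,200,250,-20,7),(505,-201,250,-0.5,7)],-1)"
```

```text
now [265.9 565.  255. ] t 0.1
[-4.86, -3.48, 0.08, -0.0, 0.0, -0.7, -1] ,
[-4.82, -3.54, 0.08, -0.0, 0.0, -0.7, -1] ,
[-4.77, -3.59, 0.08, -0.0, 0.0, -0.7, -1] ,
[-4.73, -3.65, 0.08, -0.0, 0.0, -0.7, -1] ,
[-4.68, -3.71, 0.07, -0.0, 0.0, -0.7, -1] ,
[-4.63, -3.77, 0.08, -0.0, 0.0, -0.7, -1] ,
[-4.59, -3.82, 0.07, -0.0, 0.0, -0.7, -1] ,
[-2.46, -5.2, 0.01, -0.0, -0.0, -2.8, -1] ,
[-2.2, -5.31, 0.01, -0.0, -0.0, -2.8, -1] ,
[-1.94, -5.42, 0.01, -0.0, -0.0, -2.8, -1] ,
[-1.67, -5.5, 0.01, -0.0, -0.0, -2.8, -1] ,
[-1.4, -5.58, 0.01, -0.0, -0.0, -2.8, -1] ,
[-1.12, -5.64, 0.01, -0.0, -0.0, -2.8, -1] ,
[-0.85, -5.69, 0.0, -0.0, -0.0, -2.8, -1] ,
```

step_arm([
  [-4.8,-3.5,0.1,0,0,-0.7,-1],
  [-4.8,-3.5,0.1,0,0,-0.7,-1],
  [-4.8,-3.6,0.1,0,0,-0.7,-1],
  [-4.7,-3.6,0.1,0,0,-0.7,-1],
  [-4.7,-3.7,0.1,0,0,-0.7,-1],
  [-4.6,-3.8,0.1,0,0,-0.7,-1],
  [-4.6,-3.8,0.1,0,0,-0.7,-1],
])

```text
clock: 0.98
tool_pos: [0.4703, 0.1996, 0.2485]
eef_rot: [0.176, 0.984, -0.0, -0.0]
contact_force: [1.0, 0.4, 1.4]
opening: 0.996
finger_force: 0.0
```

step_arm([
  [-2.5,-5.2,0,0,0,-2.8,-1],
  [-2.2,-5.3,0,0,0,-2.8,-1],
  [-1.9,-5.4,0,0,0,-2.8,-1],
  [-1.7,-5.5,0,0,0,-2.8,-1],
  [-1.4,-5.6,0,0,0,-2.8,-1],
  [-1.1,-5.6,0,0,0,-2.8,-1],
  [-0.9,-5.7,0,0,0,-2.8,-1],
  [0,0,0,0,0,0,-1],
])

```text
clock: 1.98
tool_pos: [0.5042, -0.2058, 0.2478]
eef_rot: [0.011, 1.0, -0.001, -0.001]
contact_force: [0.2, 0.4, 0.1]
opening: 0.998
finger_force: 0.0
```

```bash
python3 - <<'E'
from h import *
import cv2
s=r.snapshot("wrist");cv2.imwrite("pics/w1.png",s["pixels"][:,:,::-1])
print(s["fx"],s["cx"],s["cy"],np.round(s["cam_to_world"],4).tolist())
st=r.get_state();print(st["clock"],st["tool_pos"],st["eef_rot"])
E
```

```text
371.64829954431775 329.41875811837264 244.85345737470684 [[0.0223, 0.9612, 0.2748, 0.4331], [0.9997, -0.0209, -0.0079, -0.204], [-0.0019, 0.275, -0.9615, 0.3785], [0.0, 0.0, 0.0, 1.0]]
2.025 [ 0.50458226 -0.20194407  0.24801844] [ 8.92813462e-03  9.99960015e-01 -9.14919862e-05 -4.98083532e-04]
```

View pics/w1.png

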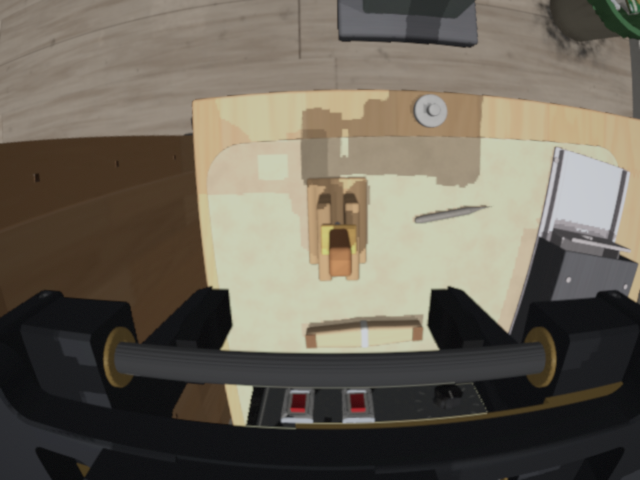

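```bash
cat >> h.py <<'E'
def wray(T,u,v,z,f=371.648,cx=329.419,cy=244.853):
    T=np.asarray(T);dx,dy=u-cx,v-cy;q=np.hypot(dx,dy);a=q/f
    d=T[:3,:3]@np.array([np.sin(a)*dx/q,np.sin(a)*dy/q,np.cos(a)]);p=T[:3,3];return p+d*(z-p[2])/d[2]
E
python3 - <<'E'
from h import *
import cv2
im=cv2.imread("pics/w1.png")
cv2.imwrite("pics/w1c.png",cv2.resize(im[170:290,290:390],None,fx=5,fy=5,interpolation=cv2.INTER_CUBIC))
T=[[0.0223,0.9612,0.2748,0.4331],[0.9997,-0.0209,-0.0079,-0.204],[-0.0019,0.275,-0.9615,0.3785]]
for n,u,v,z in [("flL",322,226,.075),("flR",356,226,.075),("hNL",330,249,.135),("hNR",350,249,.135),("hFL",330,276,.135),("hFR",350,276,.135),("chL",316,195,.07),("chR",358,195,.07),("farL",319,280,.07),("farR",362,278,.07)]: print(n,np.round(wray(T,u,v,z)*1000,1)[:2])
E
```

```text
flL [ 503.3 -212.3]
flR [ 503.9 -183.8]
hNL [ 505.6 -205.7]
hNR [ 506. -192.]
hFL [ 525.4 -206.1]
hFR [ 525.7 -192.1]
chL [ 477.7 -216.8]
chR [ 478.4 -181.6]
farL [ 553.6 -216.5]
farR [ 552.6 -178.2]
```

View pics/w1c.png

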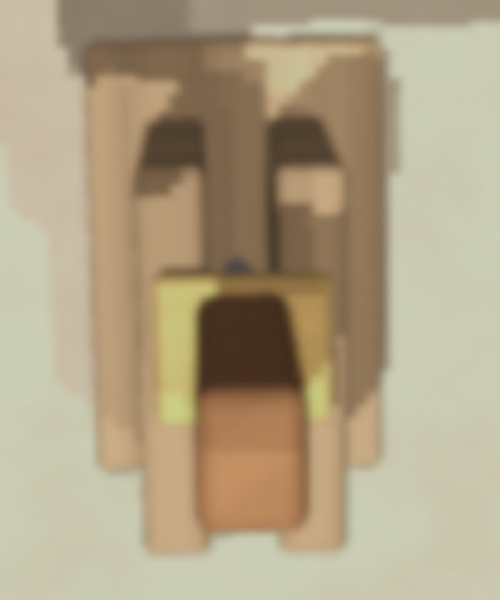

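```bash
python3 - <<'E'
from h import *
T=[[0.0223,0.9612,0.2748,0.4331],[0.9997,-0.0209,-0.0079,-0.204],[-0.0019,0.275,-0.9615,0.3785]]
for v in (221.6,223,224.5):
  for z in (.028,.015): print(v,z,np.round(wray(T,337.4,v,z)*1000,1)[:2])
E
```

```text
221.6 0.028 [ 510.1 -198.7]
221.6 0.015 [ 513.  -198.5]
223 0.028 [ 511.5 -198.7]
223 0.015 [ 514.4 -198.5]
224.5 0.028 [ 513.  -198.7]
224.5 0.015 [ 515.9 -198.5]
```

```bash
python3 -c "
from h import *
plan([(515,-199.5,170,0,2),(515,-199.5,97,0,3)],-1)"
```

```text
now [ 504.6 -201.9  248. ] t 2.025
[-0.52, 0.13, 3.9, -0.0, -0.0, -0.5, -1] ,
[-0.53, 0.13, 3.9, -0.0, -0.0, -0.5, -1] ,
[-0.0, 0.0, 2.43, -0.0, -0.0, -0.0, -1] ,
[-0.0, 0.0, 2.44, -0.0, -0.0, -0.0, -1] ,
[-0.0, 0.0, 2.43, -0.0, -0.0, -0.0, -1] ,
```

step_arm([
  [-0.5,0.15,3.9,0,0,-0.5,-1],
  [-0.5,0.15,3.9,0,0,-0.5,-1],
  [0,0,2.4,0,0,0,-1],
  [0,0,2.4,0,0,0,-1],
  [0,0,2.4,0,0,0,-1],
  [0,0,0,0,0,0,-1],
], force=40)

```text
clock: 2.78
tool_pos: [0.5144, -0.1941, 0.0975]
eef_rot: [-0.004, 1.0, 0.001, -0.002]
contact_force: [-0.3, 0.7, 0.3]
opening: 1.0
finger_force: 0.0
```

step_arm([
  [0,0,0,0,0,0,0],
  [0,0,0,0,0,0,0],
  [0,0,0,0,0,0,0.3],
  [0,0,0,0,0,0,0.5],
  [0,0,0,0,0,0,0.6],
  [0,0,0,0,0,0,1],
  [0,0,0,0,0,0,1],
  [0,0,0,0,0,0,1],
], force=40)

```text
clock: 3.78
tool_pos: [0.5154, -0.1966, 0.0987]
eef_rot: [-0.003, 1.0, -0.0, -0.0]
contact_force: [-0.3, -0.4, 0.8]
opening: 0.177
finger_force: 40.0
```

```bash
python3 -c "
from h import *
plan([(515.4,-196.6,200,0,3),(486,97,200,-8.3,7)],1)"
```

```text
now [ 515.4 -196.6   98.7] t 3.775
[-0.0, -0.0, -3.38, -0.0, -0.0, 0.1, 1] ,
[-0.0, -0.0, -3.38, -0.0, -0.0, 0.1, 1] ,
[-0.0, -0.0, -3.37, -0.0, -0.0, 0.1, 1] ,
[0.42, 4.19, -0.0, -0.0, -0.0, 1.2, 1] ,
[0.51, 4.18, -0.0, -0.0, -0.0, 1.2, 1] ,
[0.6, 4.17, -0.0, -0.0, -0.0, 1.2, 1] ,
[0.68, 4.16, -0.0, -0.0, -0.0, 1.2, 1] ,
[0.77, 4.15, -0.0, -0.0, -0.0, 1.2, 1] ,
[0.86, 4.13, -0.0, -0.0, -0.0, 1.2, 1] ,
[0.94, 4.11, -0.01, -0.0, -0.0, 1.2, 1] ,
```

step_arm([
  [0,0,-1,0,0,0,1],
  [0,0,-2.5,0,0,0,1],
  [0,0,-3.3,0,0,0,1],
  [0,0,-3.3,0,0,0,1],
  [0,0,0,0,0,0,1],
])

```text
clock: 4.4
tool_pos: [0.5169, -0.1966, 0.2024]
eef_rot: [-0.003, 1.0, -0.001, 0.003]
contact_force: [0.3, -0.8, -0.6]
opening: 0.179
finger_force: 40.0
```

step_arm([
  [0.4,4.2,0,0,0,1.2,1],
  [0.5,4.2,0,0,0,1.2,1],
  [0.6,4.2,0,0,0,1.2,1],
  [0.7,4.2,0,0,0,1.2,1],
  [0.8,4.2,0,0,0,1.2,1],
  [0.9,4.1,0,0,0,1.2,1],
  [0.9,4.1,0,0,0,1.1,1],
  [0,0,0,0,0,0,1],
])

```text
clock: 5.4
tool_pos: [0.4832, 0.1025, 0.1992]
eef_rot: [0.066, 0.998, 0.001, -0.001]
contact_force: [0.6, -0.7, -0.4]
opening: 0.175
finger_force: 40.0
```

```bash
python3 - <<'E'
from h import *
import cv2
s=r.snapshot("wrist");im=s["pixels"][:,:,::-1];a=r.snapshot("scene")["pixels"][:,:,::-1]
T=s["cam_to_world"];np.save("T2.npy",T)
cv2.imwrite("pics/w2.png",im);cv2.imwrite("pics/s2.png",a)
o=np.zeros((600,800,3),np.uint8)
o[:360]=cv2.resize(im[110:290,200:600],None,fx=2,fy=2,interpolation=cv2.INTER_CUBIC)
o[360:,:480]=cv2.resize(a[160:280,180:420],None,fx=2,fy=2,interpolation=cv2.INTER_CUBIC)
cv2.imwrite("pics/c2.png",o)
st=r.get_state();print(st["clock"],st["tool_pos"],st["eef_rot"],st["opening"])
E
```

```text
5.5 [0.48351746 0.09777189 0.19903705] [ 6.92114064e-02  9.97601498e-01 -5.97313674e-04 -8.22336133e-04] 0.17850166699283448
```

View pics/c2.png

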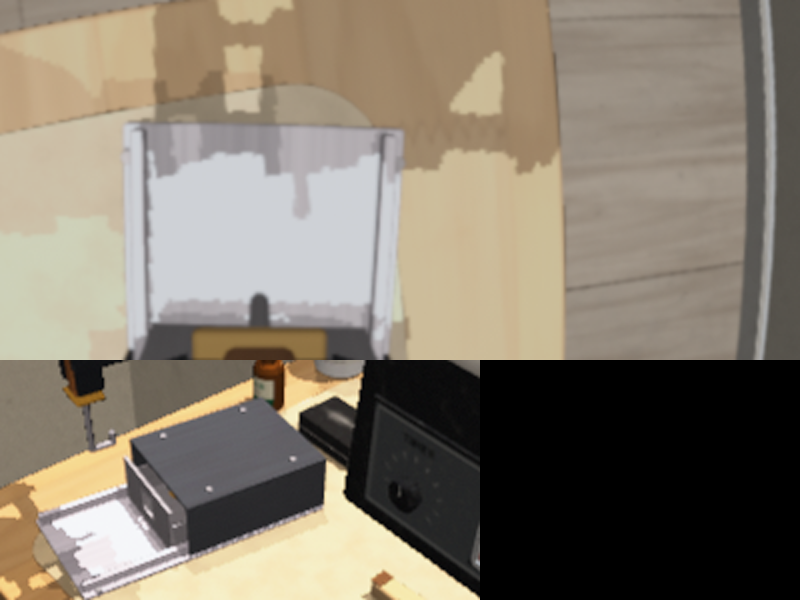

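```bash
python3 - <<'E'
from h import *
import cv2
a=cv2.imread("pics/s2.png")
cv2.imwrite("pics/c3.png",cv2.resize(a[160:260,190:290],None,fx=6,fy=6,interpolation=cv2.INTER_CUBIC))
T=np.load("T2.npy")
w=lambda u,v,z: print(u,v,np.round(wray(T,200+u/2,110+v/2,z)*1000,1))
w(125,122,.010);w(403,128,.010);w(259,297,.113);w(192,330,.175);w(326,330,.175)
E
```

```text
125 122 [429.7  51.5  10. ]
403 128 [448.1 170.8  10. ]
259 297 [482.8 102.7 113. ]
192 330 [468.4  89.3 175. ]
326 330 [472.4 118.9 175. ]
```

View pics/c3.png

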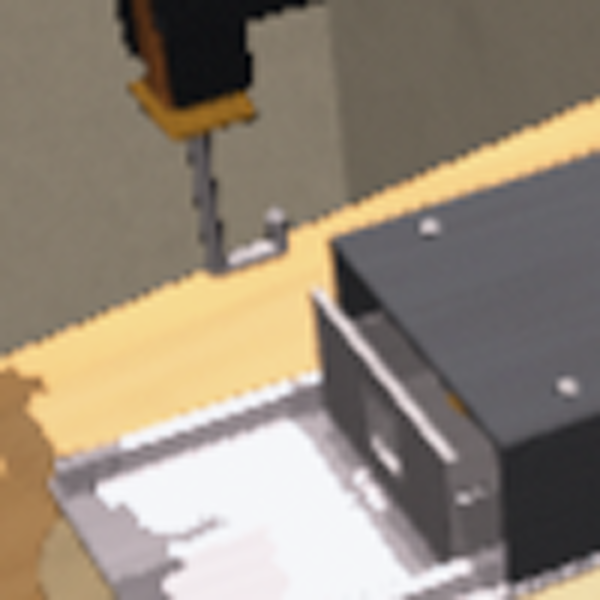

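```bash
python3 - <<'E'
from h import *
s=lambda n,u,v,z: print(n,np.round(px("scene",190+u/6,160+v/6,z)*1000,1))
s("TL",312,293,.055);s("TR",448,462,.055);s("BR",445,560,.005);s("TRrear",456,455,.055)
s("hoodFL",332,242,.064);s("hoodFR",500,448,.064)
s("hook tip",275,222,.1253);s("hook bend",213,268,.1125)
R=Rt(-8).as_matrix()
for P in ([483.5,97.8,170.3-58+3],[483.5+19.8,97.8-2.8,125.3]): print((proj("scene",np.array(P)/1000)-[190,160])*6)
d=np.array([.9895,-.144])
for hole in ([533,92,31],): print((proj("scene",np.array(hole)/1000)-[190,160])*6)
E
```

```text
TL [536.6 141.2  55. ]
TR [521.9  44.6  55. ]
BR [525.2  56.4   5. ]
TRrear [525.7  45.7  55. ]
hoodFL [550.8 149.6  64. ]
hoodFR [531.9  31.1  64. ]
hook tip [501.   93.9 125.3]
hook bend [483.2 101.8 112.5]
[220.08526363 266.11604777]
[279.8704738  217.15178338]
[395.03387427 430.13074069]
```

```bash
python3 -c "
from h import *
plan([(483.5,100.2,112,-8.6,4)],1)"
```

```text
now [483.5  97.8 199. ] t 5.5
[0.01, 0.06, 2.18, -0.0, -0.0, 0.2, 1] ,
[0.0, 0.06, 2.17, -0.0, -0.0, 0.2, 1] ,
[0.01, 0.07, 2.18, -0.0, -0.0, 0.2, 1] ,
[0.0, 0.06, 2.17, -0.0, -0.0, 0.2, 1] ,
```

step_arm([
  [0,0.1,2.2,0,0,0.2,1],
  [0,0,2.2,0,0,0.2,1],
  [0,0.1,2.2,0,0,0.2,1],
  [0,0,2.2,0,0,0,1],
  [0,0,0,0,0,0,1],
  [0,0,0,0,0,0,1],
  [0,0,0,0,0,0,1],
  [0,0,0,0,0,0,1],
])

```text
clock: 6.5
tool_pos: [0.4849, 0.1, 0.1124]
eef_rot: [0.075, 0.997, 0.0, 0.001]
contact_force: [0.9, -0.3, -0.1]
opening: 0.18
finger_force: 40.0
```

```bash
python3 - <<'E'
from h import *
import cv2
a=r.snapshot("scene")["pixels"][:,:,::-1];t=r.snapshot("top")["pixels"][:,:,::-1]
o=np.zeros((600,800,3),np.uint8)
o[:,:520]=cv2.resize(a[185:260,215:280],None,fx=8,fy=8,interpolation=cv2.INTER_CUBIC)
o[:480,520:]=cv2.resize(t[230:290,240:275],None,fx=8,fy=8,interpolation=cv2.INTER_CUBIC)
cv2.imwrite("pics/c4.png",o)
plan([(521.1,94.5,110,-8.6,6)],1)
st=r.get_state();print(st["eef_rot"],st["contact_force"])
def sp(P): return np.round((proj("scene",np.array(P)/1000)-[215,185])*8)
p=np.array(st["tool_pos"])*1000
print("pred bend",sp(p-[0,0,28.7+55]),"tip",sp(p+[19.8,-3,-28.7-45]),"hole",sp([530,93.2,31]))
E
```

```text
now [484.7 100.1 112.1] t 6.6
[-0.61, -0.0, 0.04, 0.0, 0.0, 0.0, 1] ,
[-0.61, -0.0, 0.04, 0.0, 0.0, 0.0, 1] ,
[-0.62, -0.0, 0.03, 0.0, 0.0, 0.0, 1] ,
[-0.61, -0.0, 0.04, 0.0, 0.0, 0.0, 1] ,
[-0.62, -0.01, 0.03, 0.0, 0.0, 0.0, 1] ,
[-0.61, -0.0, 0.04, 0.0, 0.0, 0.0, 1] ,
[7.49605616e-02 9.97186408e-01 1.89760579e-04 3.82938643e-04] [-0.56154674 -0.50323711 -1.81212413]
pred bend [136. 449.] tip [210. 388.] hole [313. 376.]
```

View pics/c4.png

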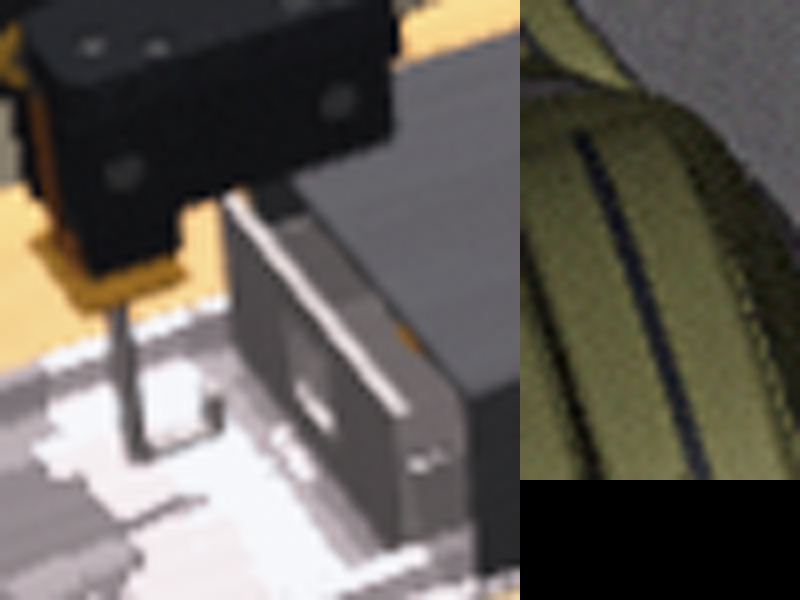

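step_arm([
  [-0.6,0,0.1,0,0,0,1],
  [-0.6,0,0.1,0,0,0,1],
  [-0.6,0,0,0,0,0,1],
  [-0.4,0,0,0,0,0,1],
  [-0.3,0,0,0,0,0,1],
  [-0.3,0,0,0,0,0,1],
  [0,0,0,0,0,0,1],
  [0,0,0,0,0,0,1],
])

```text
clock: 7.6
tool_pos: [0.512, 0.0959, 0.1097]
eef_rot: [0.075, 0.997, -0.0, -0.0]
contact_force: [0.3, -0.2, 0.1]
opening: 0.18
finger_force: 40.0
```

No contact; the tip should be just past the front face. Continue.

step_arm([
  [-0.3,0,0,0,0,0,1],
  [-0.3,0,0,0,0,0,1],
  [-0.3,0,0,0,0,0,1],
  [0,0,0,0,0,0,1],
  [0,0,0,0,0,0,1],
  [0,0,0,0,0,0,1],
])

```text
clock: 8.35
tool_pos: [0.5209, 0.0946, 0.1097]
eef_rot: [0.075, 0.997, 0.0, -0.0]
contact_force: [-1.0, -0.7, -0.6]
opening: 0.178
finger_force: 40.0
```

step_arm([
  [0,0,-0.3,0,0,0,1],
  [0,0,-0.3,0,0,0,1],
  [0,0,-0.3,0,0,0,1],
  [0,0,0,0,0,0,1],
  [0,0,0,0,0,0,1],
])

```text
clock: 8.98
tool_pos: [0.5211, 0.0946, 0.1187]
eef_rot: [0.075, 0.997, 0.0, -0.0]
contact_force: [-0.3, -0.1, -1.6]
opening: 0.181
finger_force: 40.0
```

```bash
python3 - <<'E'
from h import *
import cv2
a=r.snapshot("scene")["pixels"][:,:,::-1]
cv2.imwrite("pics/c5.png",cv2.resize(a[185:260,215:280],None,fx=8,fy=8,interpolation=cv2.INTER_CUBIC))
st=r.get_state();print(st["tool_pos"],st["contact_force"])
E
```

```text
[0.52104243 0.09454111 0.11868154] [ 0.01527557 -0.11312501 -1.69674241]
```

View pics/c5.png

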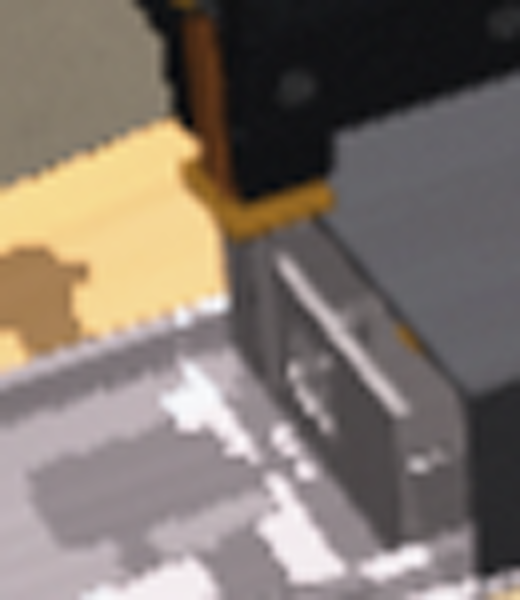

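step_arm([
  [0.2,0,0,0,0,0,1],
  [0.2,0,0,0,0,0,1],
  [0.2,0,0,0,0,0,1],
  [0.2,0,0,0,0,0,1],
  [0.3,0,0,0,0,0,1],
  [0.3,0,0,0,0,0,1],
  [0.3,0,0,0,0,0,1],
  [0.3,0,0,0,0,0,1],
])

```text
clock: 10.02
tool_pos: [0.5013, 0.0977, 0.1188]
eef_rot: [0.075, 0.997, 0.0, 0.0]
contact_force: [2.6, -0.3, -1.8]
opening: 0.178
finger_force: 40.0
```

step_arm([
  [0.3,0,0,0,0,0,1],
  [0.3,0,0,0,0,0,1],
  [0.3,0,0,0,0,0,1],
  [0.3,0,0,0,0,0,1],
  [0.2,0,0,0,0,0,1],
  [0,0,0,0,0,0,1],
])

```text
clock: 10.78
tool_pos: [0.4871, 0.0997, 0.1187]
eef_rot: [0.075, 0.997, -0.0, -0.0]
contact_force: [2.9, 0.0, -1.3]
opening: 0.179
finger_force: 40.0
```

```bash
python3 - <<'E'
from h import *
st=r.get_state();print(st["clock"],st["tool_pos"],st["contact_force"],st["moment"])
E
```

```text
10.775 [0.48712954 0.0997064  0.11870486] [ 2.89952793  0.02019613 -1.31018061] [ 0.02134828 -0.60015     0.0039695 ]
```

step_arm([
  [-0.03,0,0,0,0,0,1],
  [0,0,0,0,0,0,1],
])

```text
clock: 11.02
tool_pos: [0.4873, 0.0997, 0.1186]
eef_rot: [0.075, 0.997, -0.0, -0.0]
contact_force: [0.0, 0.5, -0.5]
opening: 0.174
finger_force: 40.0
```

```bash
cat >> h.py <<'E'
def avg(n=6):
    F=[];P=[]
    for i in range(n):
        r.snapshot("wrist"); st=r.get_state(); F.append(st["contact_force"]); P.append(st["tool_pos"])
    F=np.array(F);P=np.array(P)*1000
    print("F",np.round(F.mean(0),2),"sd",np.round(F.std(0),2),"P",np.round(P.mean(0),2),np.round(P.std(0),2),st["clock"])
E
python3 -c "
from h import *
avg()"
```

```text
F [ 0.85 -0.08 -1.07] sd [0.41 0.21 0.35] P [487.36  99.63 118.65] [0.02 0.03 0.02] 11.325
```

step_arm([
  [0.1,0,0,0,0,0,1],
  [0.1,0,0,0,0,0,1],
  [0.1,0,0,0,0,0,1],
  [0.1,0,0,0,0,0,1],
], force=28)

```text
clock: 11.82
tool_pos: [0.484, 0.1002, 0.1187]
eef_rot: [0.075, 0.997, 0.0, 0.0]
contact_force: [3.8, -0.7, -2.1]
opening: 0.175
finger_force: 28.0
```

step_arm([
  [0.06,0,0,0,0,0,1],
  [0.06,0,0,0,0,0,1],
])

```text
clock: 12.08
tool_pos: [0.4827, 0.1004, 0.1187]
eef_rot: [0.075, 0.997, 0.0, 0.0]
contact_force: [2.8, -0.4, -2.3]
opening: 0.183
finger_force: 28.0
```

step_arm([
  [0.06,0,0,0,0,0,1],
  [0.06,0,0,0,0,0,1],
])

```text
clock: 12.32
tool_pos: [0.4815, 0.1006, 0.1187]
eef_rot: [0.075, 0.997, 0.0, 0.0]
contact_force: [3.4, -0.4, -1.7]
opening: 0.179
finger_force: 28.0
```

step_arm([
  [0.06,0,0,0,0,0,1],
  [0.06,0,0,0,0,0,1],
])

```text
clock: 12.58
tool_pos: [0.4803, 0.1008, 0.1187]
eef_rot: [0.075, 0.997, 0.0, 0.0]
contact_force: [3.0, -0.7, -1.8]
opening: 0.177
finger_force: 28.0
```

step_arm([
  [0.06,0,0,0,0,0,1],
  [0.06,0,0,0,0,0,1],
])

```text
clock: 12.82
tool_pos: [0.479, 0.1009, 0.1187]
eef_rot: [0.075, 0.997, 0.0, 0.0]
contact_force: [2.6, -0.7, -2.1]
opening: 0.181
finger_force: 28.0
```

step_arm([
  [0.06,0,0,0,0,0,1],
  [0.06,0,0,0,0,0,1],
])

```text
clock: 13.08
tool_pos: [0.4779, 0.1011, 0.1187]
eef_rot: [0.075, 0.997, 0.0, 0.0]
contact_force: [3.7, -1.0, -2.6]
opening: 0.179
finger_force: 28.0
```

step_arm([
  [0.05,0,0,0,0,0,1],
  [0.05,0,0,0,0,0,1],
])

```text
clock: 13.32
tool_pos: [0.4769, 0.1013, 0.1187]
eef_rot: [0.075, 0.997, 0.0, 0.0]
contact_force: [2.2, 0.0, -2.1]
opening: 0.179
finger_force: 28.0
```

step_arm([
  [0.06,0,0,0,0,0,1],
  [0.06,0,0,0,0,0,1],
])

```text
clock: 13.58
tool_pos: [0.4757, 0.1014, 0.1187]
eef_rot: [0.075, 0.997, 0.0, 0.0]
contact_force: [3.5, -1.0, -1.8]
opening: 0.181
finger_force: 28.0
```

step_arm([
  [0.06,0,0,0,0,0,1],
  [0.06,0,0,0,0,0,1],
])

```text
clock: 13.82
tool_pos: [0.4745, 0.1016, 0.1187]
eef_rot: [0.075, 0.997, 0.0, 0.0]
contact_force: [3.5, -0.1, -1.7]
opening: 0.178
finger_force: 28.0
```

step_arm([
  [0.06,0,0,0,0,0,1],
  [0.06,0,0,0,0,0,1],
])

```text
clock: 14.08
tool_pos: [0.4733, 0.1018, 0.1187]
eef_rot: [0.075, 0.997, 0.0, 0.0]
contact_force: [2.7, -0.7, -1.7]
opening: 0.18
finger_force: 28.0
```

step_arm([
  [0.06,0,0,0,0,0,1],
  [0.06,0,0,0,0,0,1],
])

```text
clock: 14.32
tool_pos: [0.4721, 0.102, 0.1187]
eef_rot: [0.075, 0.997, 0.0, 0.0]
contact_force: [2.6, -0.0, -1.7]
opening: 0.178
finger_force: 28.0
```

step_arm([
  [0.06,0,0,0,0,0,1],
  [0.06,0,0,0,0,0,1],
])

```text
clock: 14.58
tool_pos: [0.4709, 0.1021, 0.1187]
eef_rot: [0.075, 0.997, 0.0, 0.0]
contact_force: [3.1, -0.6, -1.9]
opening: 0.18
finger_force: 28.0
```

step_arm([
  [0.06,0,0,0,0,0,1],
  [0.06,0,0,0,0,0,1],
])

```text
clock: 14.82
tool_pos: [0.4697, 0.1023, 0.1187]
eef_rot: [0.075, 0.997, 0.0, 0.0]
contact_force: [2.9, 0.8, -1.6]
opening: 0.178
finger_force: 28.0
```

step_arm([
  [0.06,0,0,0,0,0,1],
  [0.06,0,0,0,0,0,1],
])

```text
clock: 15.08
tool_pos: [0.4685, 0.1025, 0.1187]
eef_rot: [0.075, 0.997, 0.0, -0.0]
contact_force: [3.1, -0.9, -2.4]
opening: 0.182
finger_force: 28.0
```

step_arm([
  [0.06,0,0,0,0,0,1],
  [0.06,0,0,0,0,0,1],
])

```text
clock: 15.32
tool_pos: [0.4673, 0.1027, 0.1187]
eef_rot: [0.075, 0.997, 0.0, 0.0]
contact_force: [3.4, -0.1, -2.2]
opening: 0.179
finger_force: 28.0
```

step_arm([
  [0.06,0,0,0,0,0,1],
  [0.06,0,0,0,0,0,1],
])

```text
clock: 15.58
tool_pos: [0.4662, 0.1029, 0.1187]
eef_rot: [0.075, 0.997, 0.0, 0.0]
contact_force: [3.2, -0.9, -2.0]
opening: 0.18
finger_force: 28.0
```

step_arm([
  [0.07,0,0,0,0,0,1],
  [0.06,0,0,0,0,0,1],
])

```text
clock: 15.82
tool_pos: [0.4649, 0.103, 0.1187]
eef_rot: [0.075, 0.997, 0.0, -0.0]
contact_force: [2.8, -0.1, -2.1]
opening: 0.179
finger_force: 28.0
```

step_arm([
  [0.07,0,0,0,0,0,1],
  [0.06,0,0,0,0,0,1],
])

```text
clock: 16.08
tool_pos: [0.4636, 0.1033, 0.1187]
eef_rot: [0.075, 0.997, 0.0, -0.0]
contact_force: [2.6, 0.2, -1.8]
opening: 0.182
finger_force: 28.0
```

step_arm([
  [0.07,0,0,0,0,0,1],
  [0.06,0,0,0,0,0,1],
])

```text
clock: 16.32
tool_pos: [0.4623, 0.1035, 0.1187]
eef_rot: [0.075, 0.997, 0.0, 0.0]
contact_force: [2.3, -0.5, -1.6]
opening: 0.181
finger_force: 28.0
```

step_arm([
  [0.07,0,0,0,0,0,1],
  [0.06,0,0,0,0,0,1],
])

```text
clock: 16.58
tool_pos: [0.461, 0.1036, 0.1187]
eef_rot: [0.075, 0.997, 0.0, -0.0]
contact_force: [3.3, -0.4, -1.6]
opening: 0.178
finger_force: 28.0
```

step_arm([
  [0.07,0,0,0,0,0,1],
  [0.06,0,0,0,0,0,1],
])

```text
clock: 16.82
tool_pos: [0.4597, 0.1039, 0.1187]
eef_rot: [0.075, 0.997, 0.0, 0.0]
contact_force: [3.7, -0.8, -1.9]
opening: 0.178
finger_force: 28.0
```

step_arm([
  [0.06,0,0,0,0,0,1],
  [0.06,0,0,0,0,0,1],
])

```text
clock: 17.08
tool_pos: [0.4585, 0.104, 0.1187]
eef_rot: [0.075, 0.997, 0.0, -0.0]
contact_force: [2.4, -1.1, -3.2]
opening: 0.176
finger_force: 28.0
```

step_arm([
  [0.07,0,0,0,0,0,1],
  [0.06,0,0,0,0,0,1],
])

```text
clock: 17.32
tool_pos: [0.4573, 0.1042, 0.1187]
eef_rot: [0.075, 0.997, 0.0, -0.0]
contact_force: [3.4, 0.3, -1.3]
opening: 0.18
finger_force: 28.0
```

step_arm([
  [0.07,0,0,0,0,0,1],
  [0.06,0,0,0,0,0,1],
])

```text
clock: 17.58
tool_pos: [0.456, 0.1044, 0.1187]
eef_rot: [0.075, 0.997, 0.0, -0.0]
contact_force: [3.2, -0.6, -1.6]
opening: 0.181
finger_force: 28.0
```

step_arm([
  [0.07,0,0,0,0,0,1],
  [0.06,0,0,0,0,0,1],
])

```text
clock: 17.82
tool_pos: [0.4547, 0.1046, 0.1187]
eef_rot: [0.075, 0.997, 0.0, -0.0]
contact_force: [3.1, -0.0, -0.7]
opening: 0.181
finger_force: 28.0
```

step_arm([
  [0.07,0,0,0,0,0,1],
  [0.06,0,0,0,0,0,1],
])

```text
clock: 18.08
tool_pos: [0.4534, 0.1048, 0.1187]
eef_rot: [0.075, 0.997, 0.0, 0.0]
contact_force: [2.8, -0.6, -2.8]
opening: 0.176
finger_force: 28.0
```

step_arm([
  [0.07,0,0,0,0,0,1],
  [0.06,0,0,0,0,0,1],
])

```text
clock: 18.32
tool_pos: [0.4526, 0.105, 0.1187]
eef_rot: [0.075, 0.997, 0.0, 0.0]
contact_force: [4.6, -1.2, -3.5]
opening: 0.18
finger_force: 28.0
```

step_arm([
  [0.03,0,0,0,0,0,1],
  [0.02,0,0,0,0,0,1],
  [0,0,0,0,0,0,1],
])

```text
clock: 18.7
tool_pos: [0.4524, 0.105, 0.1188]
eef_rot: [0.075, 0.997, 0.0, 0.001]
contact_force: [4.7, -0.8, -3.6]
opening: 0.179
finger_force: 28.0
```

```bash
python3 -c "
from h import *
avg(5)"
```

```text
F [ 4.95 -1.43 -3.7 ] sd [0.4  0.45 0.31] P [452.43 104.97 118.76] [0.01 0.02 0.01] 18.95
```

step_arm([
  [0,0,0,0,0,0,1],
  [0.03,0,0,0,0,0,1],
  [0.03,0,0,0,0,0,1],
  [0,0,0,0,0,0,1],
  [0,0,0,0,0,0,1],
], force=45)

```text
clock: 19.58
tool_pos: [0.4522, 0.105, 0.1188]
eef_rot: [0.075, 0.997, 0.0, 0.001]
contact_force: [5.9, -1.7, -4.8]
opening: 0.182
finger_force: 45.0
```

```bash
python3 -c "
from h import *
avg(5);st=r.get_state();print(st['eef_rot'],st['moment'])"
```

```text
F [ 5.79 -1.71 -3.72] sd [0.42 0.38 0.5 ] P [452.29 104.98 118.81] [0.01 0.01 0.01] 19.825
[7.53632696e-02 9.97155582e-01 2.14261247e-04 1.03774794e-03] [-0.40766333 -1.53284801 -0.01320434]
```

step_arm([
  [0.04,0,0,0,0,0,1],
  [0.04,0,0,0,0,0,1],
  [0,0,0,0,0,0,1],
  [0,0,0,0,0,0,1],
  [0,0,0,0,0,0,1],
], force=45)

```text
clock: 20.45
tool_pos: [0.4521, 0.105, 0.1189]
eef_rot: [0.076, 0.997, 0.0, 0.002]
contact_force: [6.7, -2.6, -3.4]
opening: 0.179
finger_force: 45.0
```

```bash
python3 -c "
from h import *
avg(4);st=r.get_state();print(st['eef_rot'],st['moment'])"
```

```text
F [ 6.61 -1.91 -3.8 ] sd [0.49 0.26 0.35] P [452.1  105.03 118.91] [0.02 0.01 0.01] 20.65
[7.55509821e-02 9.97140654e-01 3.33795429e-04 1.56669404e-03] [-0.52481954 -1.80762199  0.01082014]
```

step_arm([
  [-0.1,0,0,0,0,0,1],
  [-0.15,0,0,0,0,0,1],
  [-0.15,0,0,0,0,0,1],
  [-0.15,0,0,0,0,0,1],
  [0,0,0,0,0,0,1],
  [0,0,0,0,0,0,1],
])

```text
clock: 21.4
tool_pos: [0.4551, 0.1045, 0.1186]
eef_rot: [0.075, 0.997, -0.0, -0.001]
contact_force: [-0.3, -0.5, -2.2]
opening: 0.18
finger_force: 45.0
```

step_arm([
  [0,0,0.3,0,0,0,1],
  [0,0,0.3,0,0,0,1],
  [0,0,0.3,0,0,0,1],
  [0,0,0,0,0,0,1],
  [0,0,0,0,0,0,1],
])

```text
clock: 22.02
tool_pos: [0.4557, 0.1045, 0.1097]
eef_rot: [0.075, 0.997, 0.0, -0.0]
contact_force: [0.2, -0.0, -0.4]
opening: 0.183
finger_force: 45.0
```

step_arm([
  [0.2,0,0,0,0,0,1],
  [0.3,0,0,0,0,0,1],
  [0.3,0,0,0,0,0,1],
  [0.3,0,0,0,0,0,1],
  [0,0,0,0,0,0,1],
])

```text
clock: 22.65
tool_pos: [0.4445, 0.1061, 0.1097]
eef_rot: [0.075, 0.997, -0.0, -0.0]
contact_force: [0.7, -1.1, -0.3]
opening: 0.179
finger_force: 45.0
```

Free of the plate. Back off further, rise, and head to above the stand.

step_arm([
  [0.4,0,0,0,0,0,1],
  [0.5,0,0,0,0,0,1],
  [0.5,0,0,0,0,0,1],
  [0,0,-2,0,0,0,1],
  [0,0,-3,0,0,0,1],
  [0,0,-4,0,0,0,1],
  [0,0,0,0,0,0,1],
  [0,0,0,0,0,0,1],
])

```text
clock: 23.65
tool_pos: [0.4305, 0.1079, 0.1993]
eef_rot: [0.075, 0.997, -0.0, -0.0]
contact_force: [0.4, -1.3, -1.0]
opening: 0.177
finger_force: 45.0
```

```bash
python3 -c "
from h import *
plan([(515.4,-196.6,200,0,8)],1)"
```

```text
now [430.5 107.9 199.3] t 23.65
[-1.62, -3.61, -0.01, -0.0, -0.0, -1.1, 1] ,
[-1.55, -3.63, -0.01, -0.0, -0.0, -1.1, 1] ,
[-1.48, -3.66, -0.01, -0.0, -0.0, -1.1, 1] ,
[-1.41, -3.69, -0.01, -0.0, -0.0, -1.1, 1] ,
[-1.34, -3.72, -0.01, -0.0, -0.0, -1.1, 1] ,
[-1.26, -3.75, -0.0, -0.0, -0.0, -1.1, 1] ,
[-1.19, -3.77, -0.01, -0.0, -0.0, -1.1, 1] ,
[-1.12, -3.79, -0.0, -0.0, -0.0, -1.1, 1] ,
```

step_arm([
  [-1.6,-3.6,0,0,0,-1.1,1],
  [-1.5,-3.6,0,0,0,-1.1,1],
  [-1.5,-3.7,0,0,0,-1.1,1],
  [-1.4,-3.7,0,0,0,-1.1,1],
  [-1.3,-3.7,0,0,0,-1.1,1],
  [-1.3,-3.7,0,0,0,-1.1,1],
  [-1.2,-3.8,0,0,0,-1.1,1],
  [-1.1,-3.8,0,0,0,-1.1,1],
])

```text
clock: 24.65
tool_pos: [0.5145, -0.197, 0.1978]
eef_rot: [-0.002, 1.0, 0.001, -0.002]
contact_force: [0.1, 0.0, -1.0]
opening: 0.181
finger_force: 45.0
```

step_arm([
  [0,0,0,0,0,0,1],
  [0,0,0,0,0,0,1],
  [0,0,0,0,0,0,1],
  [0,0,0,0,0,0,1],
  [0,0,0,0,0,0,1],
  [0,0,0,0,0,0,1],
])

```text
clock: 25.4
tool_pos: [0.5153, -0.1959, 0.1998]
eef_rot: [-0.002, 1.0, -0.0, 0.0]
contact_force: [-0.5, -0.3, -0.5]
opening: 0.179
finger_force: 45.0
```

```bash
python3 - <<'E'
from h import *
import cv2
a=r.snapshot("scene")["pixels"][:,:,::-1];t=r.snapshot("top")["pixels"][:,:,::-1]
o=np.zeros((600,800,3),np.uint8)
o[:,:420]=cv2.resize(a[255:355,315:385],None,fx=6,fy=6,interpolation=cv2.INTER_CUBIC)
o[:,420:]=cv2.resize(t[220:340,230:306],(380,600),interpolation=cv2.INTER_CUBIC)
cv2.imwrite("pics/c6.png",o)
plan([(515.4,-196.6,105,0,5)],1)
st=r.get_state();p=np.array(st["tool_pos"])*1000
def sp(P): return np.round((proj("scene",np.array(P)/1000)-[315,255])*6)
for n,P in dict(orig=p-[0,0,28.7],bend=p-[0,0,83.7],tip=p+[20,0,-73.7],slot_near=[485.,-200.5,70],slot_far=[555,-200.5,70]).items(): print(n,sp(P))
print(st["eef_rot"])
E
```

```text
now [ 515.3 -196.   199.8] t 25.5
[-0.0, -0.01, 1.9, -0.0, 0.0, 0.0, 1] ,
[-0.0, -0.01, 1.89, -0.0, 0.0, 0.0, 1] ,
[-0.0, -0.01, 1.9, -0.0, 0.0, 0.0, 1] ,
[-0.01, -0.01, 1.89, -0.0, 0.0, 0.0, 1] ,
[-0.0, -0.01, 1.9, -0.0, 0.0, 0.0, 1] ,
orig [265.  48.]
bend [249. 218.]
tip [313. 149.]
slot_near [158. 419.]
slot_far [364. 279.]
[-1.81974751e-03  9.99998340e-01 -1.81813739e-05  8.83429327e-05]
```

View pics/c6.png

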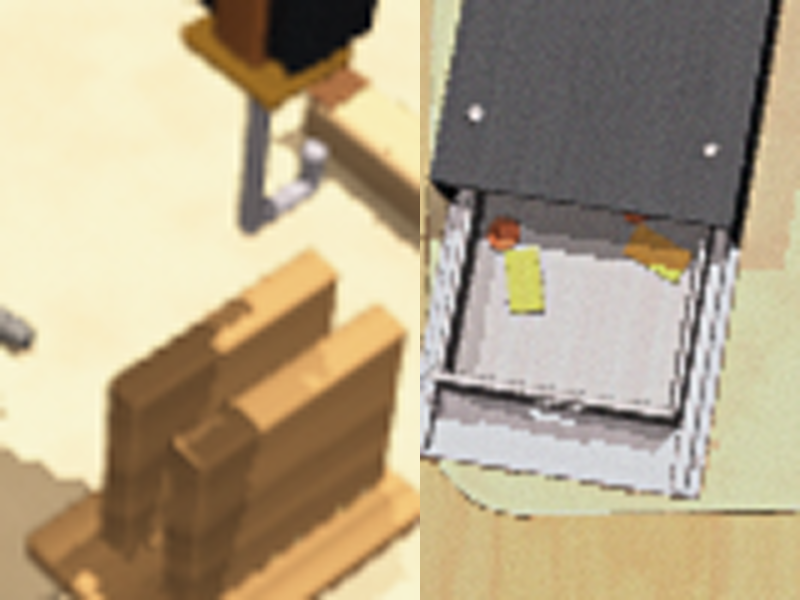

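step_arm([
  [0,-0.15,0,0,0,0,1],
  [0,-0.1,1,0,0,0,1],
  [0,0,2,0,0,0,1],
  [0,0,1,0,0,0,1],
  [0,0,0.5,0,0,0,1],
  [0,0,0.5,0,0,0,1],
  [0,0,0,0,0,0,1],
])

```text
clock: 26.38
tool_pos: [0.5153, -0.1986, 0.1496]
eef_rot: [-0.002, 1.0, 0.0, -0.0]
contact_force: [0.2, -0.7, -0.4]
opening: 0.178
finger_force: 45.0
```

step_arm([
  [0,0,1,0,0,0,1],
  [0,0,1,0,0,0,1],
  [0,0,1,0,0,0,1],
  [0,0,0.9,0,0,0,1],
  [0,0,0.5,0,0,0,1],
  [0,0,0.2,0,0,0,1],
  [0,0,0.2,0,0,0,1],
  [0,0,0,0,0,0,1],
])

```text
clock: 27.38
tool_pos: [0.5153, -0.1986, 0.1018]
eef_rot: [-0.002, 1.0, -0.0, 0.0]
contact_force: [0.9, -0.3, -0.4]
opening: 0.18
finger_force: 45.0
```

step_arm([
  [0,0,0.1,0,0,0,1],
  [0,0,0.1,0,0,0,1],
  [0,0,0.1,0,0,0,1],
  [0,0,0,0,0,0,1],
])

```text
clock: 27.88
tool_pos: [0.5153, -0.1986, 0.0987]
eef_rot: [-0.002, 1.0, 0.0, 0.0]
contact_force: [0.5, 0.2, -1.0]
opening: 0.181
finger_force: 45.0
```

step_arm([
  [0,0,0.05,0,0,0,1],
  [0,0,0,0,0,0,0.5],
  [0,0,0,0,0,0,0.4],
  [0,0,0,0,0,0,0.2],
  [0,0,0,0,0,0,0],
  [0,0,0,0,0,0,0],
  [0,0,0,0,0,0,0],
])

```text
clock: 28.75
tool_pos: [0.5152, -0.1986, 0.0982]
eef_rot: [-0.002, 1.0, 0.0, 0.0]
contact_force: [0.4, 1.2, 0.0]
opening: 0.503
finger_force: 0.0
```

step_arm([
  [0,0,-1,0,0,0,0],
  [0,0,-2,0,0,0,0],
  [0,0,-3,0,0,0,0],
  [0,0,-3,0,0,0,0],
  [0,0,-3,0,0,0,0],
  [0,0,-3,0,0,0,0],
  [0,0,0,0,0,0,0],
  [0,0,0,0,0,0,0],
])

```text
clock: 29.75
tool_pos: [0.5146, -0.1986, 0.2478]
eef_rot: [-0.002, 1.0, 0.0, -0.0]
contact_force: [-0.7, 0.0, 0.6]
opening: 0.499
finger_force: 0.0
```

```bash
python3 - <<'E'
from h import *
import cv2
a=r.snapshot("scene")["pixels"][:,:,::-1];t=r.snapshot("top")["pixels"][:,:,::-1]
o=np.zeros((600,800,3),np.uint8)
o[:,:420]=cv2.resize(a[255:355,315:385],None,fx=6,fy=6,interpolation=cv2.INTER_CUBIC)
o[:300,420:]=cv2.resize(t[240:300,380:456],(380,300),interpolation=cv2.INTER_CUBIC)
cv2.imwrite("pics/c7.png",o)
print(r.get_state()["tool_pos"],r.get_state()["opening"])
E
```

```text
[ 0.51442564 -0.19849084  0.24718076] 0.5001921255113959
```

View pics/c7.png

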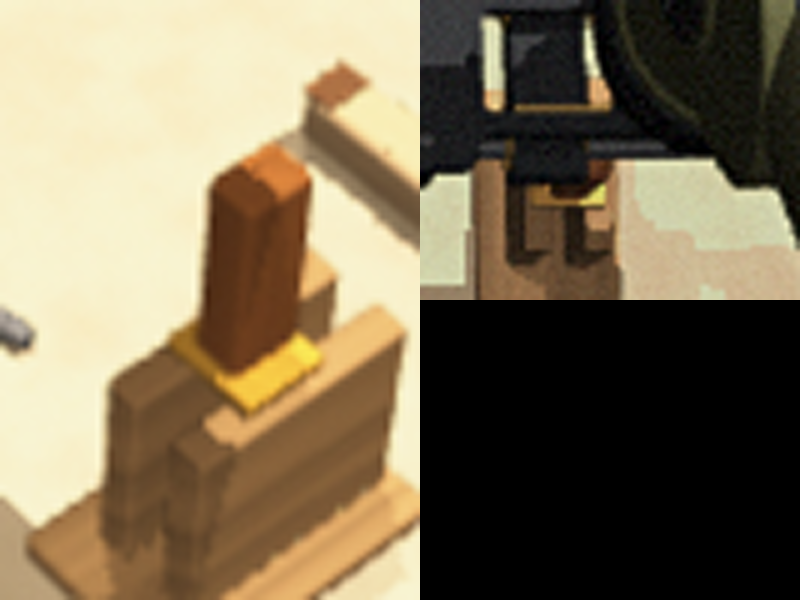

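The picture shows the hook upright in its slot, with the flange (170–325, 330–410) flat on both cheeks and the gripper clear of it.

```bash
python3 -c "
from plant import r
print(r.finish_job())"
```

```text
the job is handed in; nothing more can be done
None
```

The tray is drawn out; I felt its stop and bore on it at about 7 N. The hook is hanging upright in its stand slot, and the job is handed in at about 30 s with no verdict returned.

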